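# Open the squat paste jar

## Task

Unscrew the cap of the squat white jar, counter-clockwise as seen from above, until its thread is free, lift it off and stand it right way up on the cork coaster, wholly on the cork and near its middle. Leave the tall white jar untouched.

Things in the scene. Friction and masses are not known exactly. Their poses are not given: they have to be found in the camera images.
- squat_jar: Short, wide white jar fixed to the table on a wooden base (96 mm across). Body 80 mm across up to 50 mm height; neck 42 mm, open rim at 80 mm. Origin on the table at its axis, z up. Coarse three-start thread: cap tight when its yaw equals the jar's; turned 65 to 92 degrees counter-clockwise (from above) from there it lifts straight off; stop at 94; before 65 lifting is blocked.
- jar_cap: Black screw cap of the squat jar, 70 g: skirt 62 mm across, 24 mm high, with a round grip knob on top, 40 mm across, 30 mm high. Origin on the axis at the skirt's lower edge, z up; 62 mm above the table on the jar. Starts 0 to 8 degrees loose of tight; turns lightly, 1 to 2 mm of play, without rising; a 70 to 84 degree turn in one grasp frees it. Lift 30 mm to clear the neck.
- coaster: Flat round cork coaster fixed on the table, 110 mm across, 10 mm thick. Origin on the table under its centre, z up. The cap is to stand here. Cigar bundles are stacked high on the left and back left of the table: raise the tool first; with the fingertips 0.42 m above the table the way from the start to the jars is clear.
- tall_jar: White stoneware jar, tall and slim, with a black cap like the other; not to be touched. Fixed on a like wooden base (96 mm across). Body 58 mm across, 165 mm high in all with its cap (62 mm across). Origin on the table at its axis, z up.
Things that resemble listed ones, but are neither listed nor needed, are in the scene too. Several things have the shape of the jar_cap; the one meant has the colours described above.

How it is judged:
On the way:
1. the cap is off the squat jar's thread, 25 mm or more above its seat (z of jar_cap in the frame of squat_jar above 0.087 m), for 0.1 s.
At the end, for the whole second after the job is handed in: The cap stands upright (within 7 degrees) and at rest with its lower edge on the top of the cork coaster, its axis within 25 mm of the coaster's centre (horizontal distance between jar_cap and coaster below 0.025 m and z of jar_cap in the frame of coaster between 0.006 and 0.014 m and angle between jar_cap's own z axis and vertical below 0.12 rad and linear speed of jar_cap below 0.02 m/s); the robot touches nothing.
It fails at once if the robot touches the tall jar (over 2 N) (contact force between any of the fingers, the arm and tall_jar above 2 N).
It also fails if it takes over 48 s, if anything falls off the work surface, if the arm or the gripper's body presses on something with over 40 N, if the wrist force passes 120 N, or if a joint passes its speed limit or range.

## Robot

A 6-joint arm with a two-finger parallel gripper is mounted at the origin on a cart in front of the work surface, level with it; the furniture and walls round the work are solid. World frame = base frame: x ahead of the robot, y to its left, z up, the work surface at z = 0. Lengths are in m, angles in rad, forces in N, time in s.
With the tool pointing down it reaches from about 0.275 to 0.85 m from the base axis. Payload 19 kg.
Tool frame: the origin (TCP) lies midway between the tips of the shut fingers; the grasp point (between the pads) lies 19 mm behind it (r.grasp_offset is the distance from the TCP to the grasp point, in m); z points along the fingers, y is the line along which they close (so a half turn about z gives the same grasp; the last joint's range is limited). The gripper opens to 85 mm and grips with 20 to 120 N. Pads are 22 mm wide; open, the fingers measure 114 mm over their backs; the gripper's body (76 mm by 85 mm) begins 54 mm behind the grasp point. The pads swing forward as they close: fully open they stand 13 mm farther back than shut.
Start: joints at [1.117, 0.15, 1.437, -0, 1.554, -0.134], TCP at [0.181, 0.546, 0.231] pointing down, gripper open.
Joint ranges: [-2.8, 2.8], [-0.68, 2.1], [0.12, 2.68], [-1.39, 4.53], [0.16, 2.79], [-2.81, 2.81]. Speed limits (rad/s): [1.89, 1.89, 2.22, 3.01, 3.01, 3.01].

## Interface

Orientations are given as a unit quaternion [w, x, y, z].
In Python, from bench import readout, grab_frame, r gives the robot as it stands. The module is installed in compiled form; this text tells all that it offers.
- The arm moves only by the tool step_arm, never from a script. Its argument "motion" is a list that holds one entry, the list of rows, each a list of 4 numbers: the shift along the world's x, y, z in units of 50 mm (1.0 is 50 mm), then the turn about the world's z in units of 5 degrees (1.0 is 5 degrees). A call has 1 to 5 rows; each row is the pose to reach, as a shift and turn from the pose commanded when the call began; what a row does not reach only later rows make up. A row lasts 1/10 s, in which the tool goes at most 50 mm and 8.59 degrees, less where a joint would pass 70% of its speed; a pose out of reach is approached as far as the arm can. A call with a gripper value outside its range is refused whole. "grip" is the opening in per cent of the stroke, from 0 (shut) to 100 (fully open), set as the call begins (left out, the last holds). The fingers move at their own pace and stop on an object; the grip force is fixed at half the most. Time passes only in rows, so rows that repeat a pose let the fingers close. It gives the time, the measured TCP pose, the force, the opening and the grip force at its end, in the units of the state.
- readout.get_state(): the state, without advancing time (a new reading comes with each control period).
- grab_frame(name): name is "side" or "top" or "wrist"; returns a dict with "frame" (384x512x3 uint8, blue, green, red), "fov_y" (degrees; the focal length in pixels is half the picture's height over the tangent of half this angle, whatever the lens; pixels are square), "cx", "cy" (the principal point, pixels), "R" (3x3) and "t" (3): a world point X has camera coordinates R X + t; the wrist camera has in their place "hand_eye" (4x4, takes a point from camera to tool coordinates, whose origin is the TCP and whose axes are the flange's). Camera axes: x right, y down, z forward; pixel columns grow to the right and rows downward; lengths in m; the calibration is good to about 2 mm. A picture is of the moment at which its call begins: read the wrist's pose just before it. There is no depth.
- r.job_done(): hands the job in; it is judged then, once.
The state is a dict: "clock": time; "joint_pos": joint angles; "dq": joint speeds; "joint_efforts": joint torques, N m; "tool_pos": TCP position; "tcp_rot": TCP orientation; "ft_force": force on the tool from outside, world axes, zero at the start; "wrist_torque": the same for the moment, N m; "gripper_width": finger opening in m; "grasp_force": force on a finger pad.
Only numpy, scipy, OpenCV 4.12 (cv2) and the standard library are available. Lean on these libraries where they do the work, as an engineer would, in place of code of your own. Each camera call takes 0.05 s, during which the arm holds its last target. There are 200 camera calls.

## Working session

There is one attempt and no reset: what is moved stays moved. The work goes in short steps, Python scripts to look and compute and a tool call to move; the robot and the scene stay as the last step left them, time stands still between calls to the robot, and variables do not carry over. Pictures are saved under pics/ and viewed, at most 10 in all, crops included, and the job is handed in when it is done.

Besides the shell and the picture viewer there is one more tool, called after "Emit:" as name(argument=value, ...), one argument or row to a line, values as JSON. step_arm: Moves the arm, as the interface text tells. Its arguments: {"type":"object","properties":{"motion":{"type":"array"},"grip":{"type":"number"}},"required":["motion"]}

```bash
mkdir -p pics
cat > h.py <<'E'
import numpy as np, cv2
from bench import readout, grab_frame, r
def K(f):
    h=f["frame"].shape[0]; return h/2/np.tan(np.radians(f["fov_y"])/2)
def ray(f,u,v,z,st=None):
    d=np.array([(u-f["cx"])/K(f),(v-f["cy"])/K(f),1.])
    if "hand_eye" in f:
        from scipy.spatial.transform import Rotation as Ro
        q=st["tcp_rot"]; T=np.eye(4); T[:3,:3]=Ro.from_quat([q[1],q[2],q[3],q[0]]).as_matrix(); T[:3,3]=st["tool_pos"]
        M=T@np.array(f["hand_eye"]); o=M[:3,3]; w=M[:3,:3]@d
    else:
        R=np.array(f["R"]); o=-R.T@np.array(f["t"]); w=R.T@d
    return o+w*(z-o[2])/w[2]
E
python3 - <<'E'
from h import *
import pickle
s=readout.get_state();print(s)
F={}
for n in ("top","side"):
    f=grab_frame(n);F[n]=f;print(n,f["fov_y"],f["cx"],f["cy"],[k for k in f], -np.array(f["R"]).T@np.array(f["t"]))
    cv2.imwrite(f"pics/{n}0.png",cv2.resize(f["frame"],None,fx=1.5,fy=1.5,interpolation=cv2.INTER_CUBIC))
pickle.dump(F,open("F.pkl","wb"))
E
```

```text
{'clock': 0.0, 'joint_pos': array([ 1.11699189e+00,  1.50999461e-01,  1.43804393e+00,  5.64739374e-06,
        1.55379642e+00, -1.34008411e-01]), 'dq': array([ 8.57275930e-05, -6.71784387e-04,  9.66197949e-04, -3.37066300e-04,
       -2.28230721e-03, -2.40281841e-04]), 'joint_efforts': array([ 3.54654236e-03, -7.13055325e+01, -5.70865059e+01,  1.28780671e-04,
        9.04583896e-03,  1.30618400e-04]), 'tool_pos': array([0.18067513, 0.54561261, 0.23066137]), 'tcp_rot': array([-1.83348272e-04,  1.59217541e-01,  9.87243326e-01, -5.96019742e-04]), 'ft_force': array([ 1.12830331, -0.34261861, -0.17765385]), 'wrist_torque': array([0.05565305, 0.02405058, 0.01051716]), 'grasp_force': 0.0, 'gripper_width': 0.08533169198537381}
top 55.601465084933665 258.81753611713543 188.40203226494617 ['frame', 'fov_y', 'cx', 'cy', 'R', 't'] [0.40984704 0.2062458  0.91094579]
side 42.52310835697459 258.51315049607035 190.95542578408885 ['frame', 'fov_y', 'cx', 'cy', 'R', 't'] [ 0.07149613 -0.37034271  0.7073176 ]
```

View pics/top0.png

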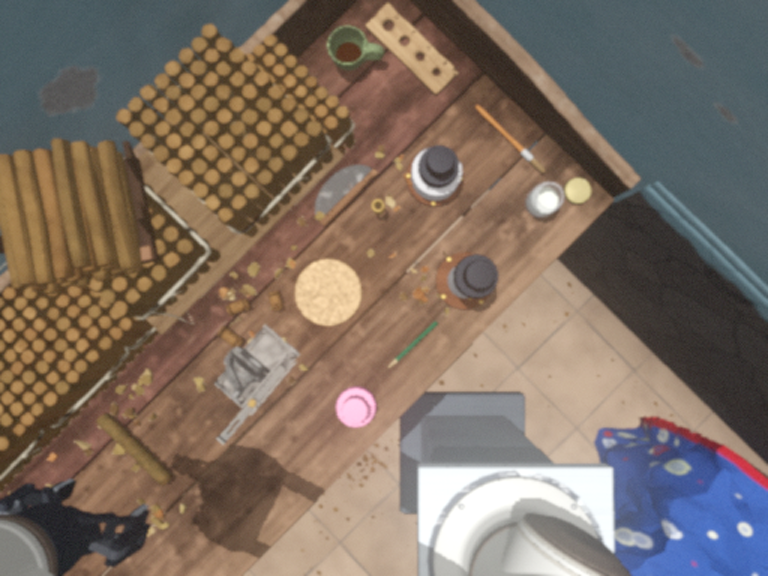

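View pics/side0.png

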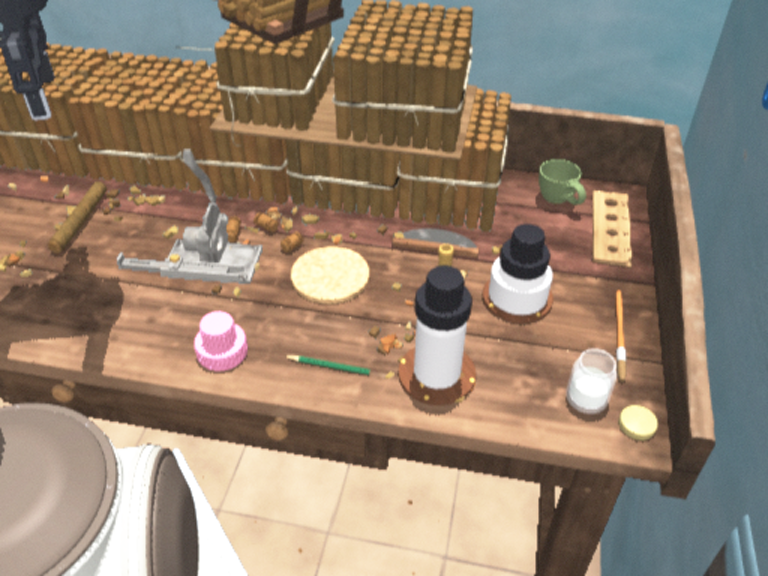

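Top view, 1.5x: squat jar at (437,172) with its black cap knob at (440,165), tall jar at (478,275), cork coaster at (328,292), and a pink cap-shaped decoy at (356,407). The side view shows them at (525,270), (442,330), (330,273) and (220,340). The cap to take is the black one on the short, wide jar; the black one on the tall jar and the pink one don't fit.

Run:
```python
from h import *
import pickle
F=pickle.load(open("F.pkl","rb"))
def p(n,u,v,z): return ray(F[n],u/1.5,v/1.5,z).round(3)
print("squat knob", p("top",440,162,.116),p("side",528,237,.116))
print("squat base", p("top",435,178,.03))
print("tall knob", p("top",480,273,.165),p("side",446,280,.165))
print("coaster", p("top",328,292,.01),p("side",330,273,.01))
print("pink", p("top",356,407,.054),p("side",218,322,.054))
f=F["top"]["frame"]; hsv=cv2.cvtColor(f,cv2.COLOR_BGR2HSV)
print(hsv[195,218])
# coaster
m=(abs(hsv[...,0].astype(int)-hsv[195,218,0])<6)&(hsv[...,2]>150)
m=m.astype(np.uint8); n,l,st,c=cv2.connectedComponentsWithStats(m)
i=l[195,218];print(st[i],c[i],ray(F["top"],c[i][0],c[i][1],.01))
a=cv2.resize(f[85:225,255:345],None,fx=4,fy=4,interpolation=cv2.INTER_CUBIC)
b=cv2.resize(F["side"]["frame"][140:280,260:380],None,fx=4,fy=4,interpolation=cv2.INTER_CUBIC)[:560]
cv2.imwrite("pics/c1.png",cv2.hconcat([a[:560],b])[:, :800])
```

```text
squat knob [0.626 0.133 0.116] [0.624 0.125 0.116]
squat base [0.623 0.133 0.03 ]
tall knob [0.459 0.083 0.165] [0.454 0.078 0.165]
coaster [0.438 0.309 0.01 ] [0.436 0.306 0.01 ]
pink [0.258 0.259 0.054] [0.254 0.261 0.054]
[ 17  81 238]
[ 136  138  162  169 4415] [205.22015855 213.75402039] [0.39083395 0.34146778 0.01      ]
```

View pics/c1.png

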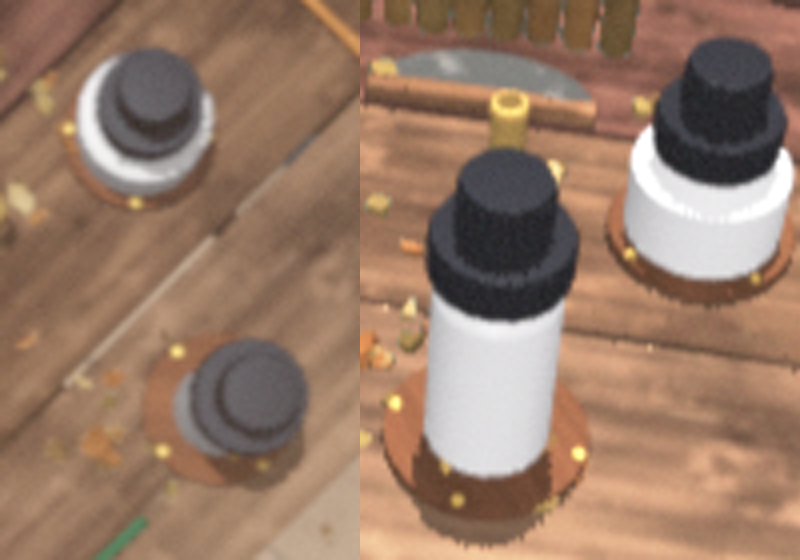

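The crop confirms it: the squat white jar, at upper left in the top view and right in the side view, carries the black cap. Squat cap is at about (0.625, 0.130) and the coaster at (0.437, 0.308). I'll raise the tool first.

Emit:
step_arm(
  motion=[
    [[0,0,1,0],[0,0,2,0],[0,0,3,0],[0,0,4,0],[0,0,4,0]],
  ],
  grip=100,
)

```text
clock: 0.6
tool_pos: [0.1809, 0.5461, 0.438]
tcp_rot: [0.001, 0.159, 0.987, 0.004]
ft_force: [0.8, 0.2, -0.2]
gripper_width: 0.0854
grasp_force: 0.0
```

Emit:
step_arm(
  motion=[
    [[0.6,-0.6,0,-1],[1.2,-1.2,0,-2],[1.8,-1.8,0,-3],[2.4,-2.4,0,-4],[3,-3,0,-5]],
  ],
)

```text
clock: 1.1
tool_pos: [0.3316, 0.3944, 0.431]
tcp_rot: [-0.0, 0.371, 0.929, -0.0]
ft_force: [0.6, 0.3, 0.0]
gripper_width: 0.0853
grasp_force: 0.0
```

Emit:
step_arm(
  motion=[
    [[0.6,-0.6,0,0],[1.2,-1.2,0,0],[1.8,-1.8,0,0],[2.4,-2.4,0,0],[3,-3,0,0]],
  ],
)

```text
clock: 1.6
tool_pos: [0.4817, 0.2443, 0.431]
tcp_rot: [-0.0, 0.369, 0.929, -0.0]
ft_force: [0.9, 0.7, -0.6]
gripper_width: 0.0851
grasp_force: 0.0
```

Emit:
step_arm(
  motion=[
    [[0.7,-0.6,0,0],[1.4,-1.2,0,0],[2.1,-1.8,0,0],[2.86,-2.28,0,0],[2.86,-2.28,0,0]],
  ],
)

```text
clock: 2.1
tool_pos: [0.6274, 0.1284, 0.4277]
tcp_rot: [-0.002, 0.371, 0.929, -0.001]
ft_force: [0.7, 0.2, -0.9]
gripper_width: 0.0852
grasp_force: 0.0
```

Emit:
step_arm(
  motion=[
    [[0,0,-1,0],[0,0,-2,0],[0,0,-3,0],[0,0,-3.6,0],[0,0,-3.6,0]],
  ],
)

```text
clock: 2.6
tool_pos: [0.622, 0.1319, 0.2468]
tcp_rot: [-0.003, 0.369, 0.929, -0.002]
ft_force: [-0.4, -1.0, -0.3]
gripper_width: 0.0855
grasp_force: 0.0
```

Run:
```python
from h import *
import pickle
s=readout.get_state();f=grab_frame("wrist");pickle.dump((s,f),open("w.pkl","wb"))
print(s["tool_pos"],s["joint_pos"].round(2)); print(f["hand_eye"],f["fov_y"])
for p in ([0,0,-.019],):
    pass
cv2.imwrite("pics/w1.png",cv2.resize(f["frame"],None,fx=1.5,fy=1.5))
```

```text
[0.62200479 0.13191701 0.24676992] [ 0.09  0.28  1.25 -0.    1.62 -0.73]
[[ 5.72957927e-04 -9.64722865e-01 -2.63266909e-01  6.57144233e-02]
 [ 9.99999791e-01  6.31469333e-04 -1.37636355e-04 -1.70200247e-04]
 [ 2.99025918e-04 -2.63266775e-01  9.64723025e-01 -1.42056540e-01]
 [ 0.00000000e+00  0.00000000e+00  0.00000000e+00  1.00000000e+00]] 65.34924809304994
```

View pics/w1.png

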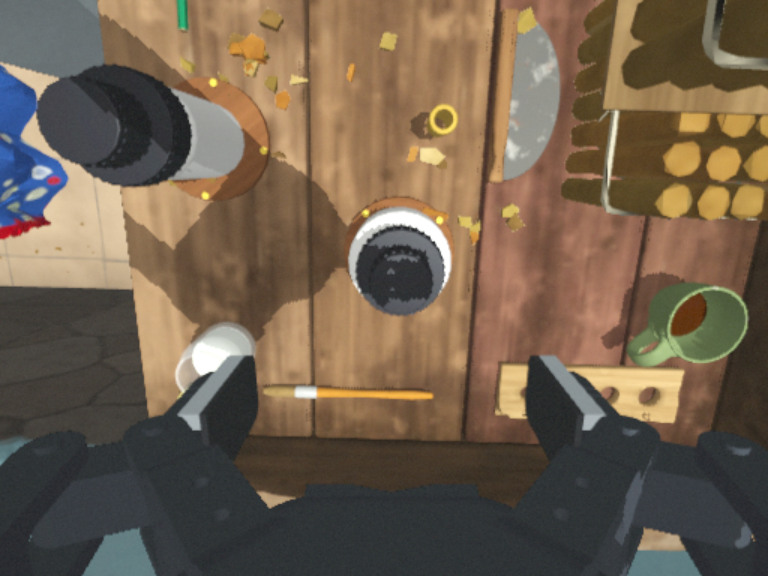

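Wrist view at 1.5x: squat jar's skirt is centred near (402,268) and the knob top near (401,283). The tall jar is well away, at (120,125).

Run:
```python
from h import *
import pickle
s,f=pickle.load(open("w.pkl","rb"))
for u,v,z in ((401,279,.116),(402,268,.086),(401,246,.05),(400,250,.012)):
    print(u,v,ray(f,u/1.5,v/1.5,z,s).round(4))
g=f["frame"][115:225,215:320]; 
cv2.imwrite("pics/w1c.png",cv2.resize(g,None,fx=5,fy=5,interpolation=cv2.INTER_CUBIC))
```

```text
401 279 [0.6279 0.1337 0.116 ]
402 268 [0.6284 0.1348 0.086 ]
401 246 [0.6216 0.141  0.05  ]
400 250 [0.6288 0.134  0.012 ]
```

View pics/w1c.png

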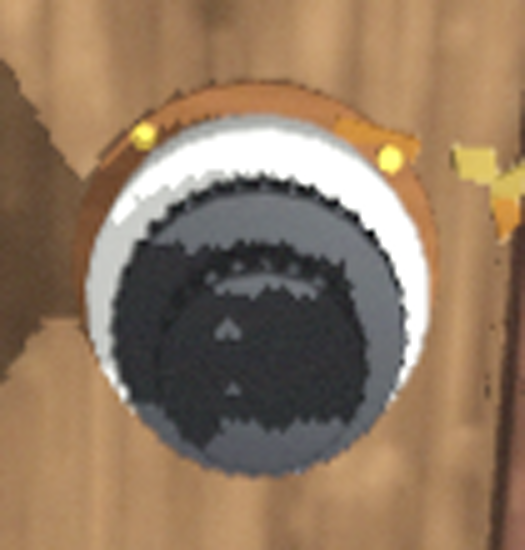

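Emit:
step_arm(
  motion=[
    [[0.07,0.02,-0.8,0],[0.07,0.02,-1.6,0],[0.07,0.02,-2.4,0],[0.07,0.02,-3.0,0],[0.07,0.02,-3.0,0]],
  ],
)

```text
clock: 3.15
tool_pos: [0.6267, 0.1329, 0.0997]
tcp_rot: [-0.002, 0.369, 0.929, -0.001]
ft_force: [-0.1, -0.2, -0.7]
gripper_width: 0.0855
grasp_force: 0.0
```

Emit:
step_arm(
  motion=[
    [[0,0,-0.15,0],[0,0,-0.3,0],[0,0,-0.3,0],[0,0,-0.3,0]],
  ],
)

```text
clock: 3.55
tool_pos: [0.6277, 0.1329, 0.0873]
tcp_rot: [0.001, 0.369, 0.929, 0.0]
ft_force: [0.6, 0.3, 0.6]
gripper_width: 0.0859
grasp_force: 0.0
```

Run:
```python
from h import *
s=readout.get_state();f=grab_frame("wrist");print(s["tool_pos"],s["ft_force"],r.grasp_offset)
f2=grab_frame("side")["frame"][110:240,300:400]
a=cv2.resize(f["frame"],(660,495)); b=cv2.resize(f2,(140*2,182*2))
cv2.imwrite("pics/w2.png",cv2.resize(f["frame"],None,fx=1.5,fy=1.5))
cv2.imwrite("pics/s2.png",cv2.resize(f2,None,fx=4,fy=4,interpolation=cv2.INTER_CUBIC))
```

```text
[0.62768661 0.13286988 0.08728951] [0.62320016 0.28762264 0.60245451] 0.0187
```

View pics/w2.png

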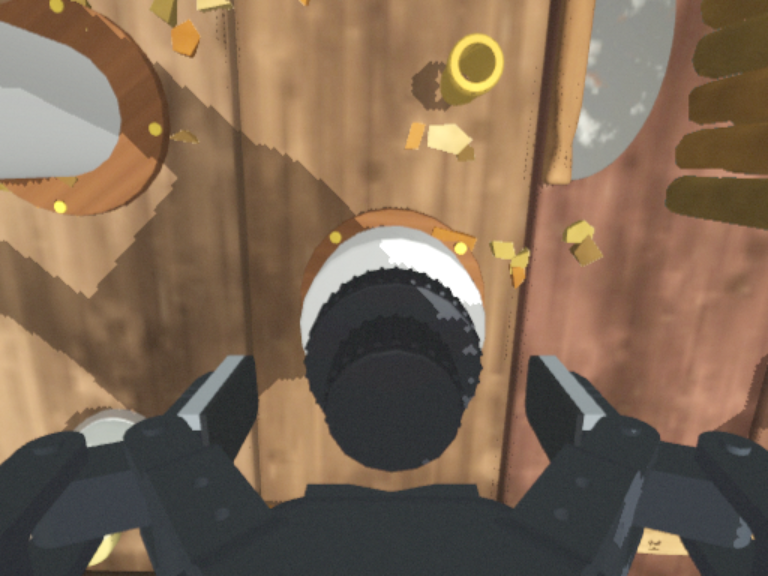

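The knob top is centred at about (396,408), between the fingers, whose inner edges are at 255 and 528. I'll check the offset along tool x before closing.

Run:
```python
from h import *
s=readout.get_state();f=grab_frame("wrist")
for u,v in ((396,408),(327,408),(466,408),(396,470)): print(ray(f,u/1.5,v/1.5,.116,s).round(4))
```

```text
[0.6289 0.1333 0.116 ]
[0.6155 0.1192 0.116 ]
[0.6424 0.1477 0.116 ]
[0.6437 0.1194 0.116 ]
```

Emit:
step_arm(
  motion=[
    [[0.02,0,-0.06,0],[0.02,0,-0.06,0],[0.02,0,-0.06,0],[0.02,0,-0.06,0],[0.02,0,-0.06,0]],
  ],
  grip=0,
)

```text
clock: 4.2
tool_pos: [0.629, 0.1329, 0.0848]
tcp_rot: [0.001, 0.369, 0.929, 0.0]
ft_force: [-1.5, 0.3, 12.4]
gripper_width: 0.0385
grasp_force: 63.4
```

Emit:
step_arm(
  motion=[
    [[0,0,0,0],[0,0,0,0],[0,0,0,0],[0,0,0,0],[0,0,0,0]],
  ],
)

```text
clock: 4.7
tool_pos: [0.629, 0.1329, 0.0847]
tcp_rot: [0.001, 0.369, 0.929, 0.0]
ft_force: [-1.7, -0.9, 13.9]
gripper_width: 0.0382
grasp_force: 63.4
```

Gripped. There is 13 N upward on the tips, so I'll ease up 1 mm and turn 78° CCW.

Emit:
step_arm(
  motion=[
    [[0,0,0.02,0],[0,0,0.02,1],[0,0,0.02,2],[0,0,0.02,3],[0,0,0.02,4]],
  ],
)

```text
clock: 5.2
tool_pos: [0.6286, 0.1328, 0.0848]
tcp_rot: [0.0, 0.2, 0.98, 0.0]
ft_force: [-0.2, -0.4, 5.6]
gripper_width: 0.0383
grasp_force: 62.5
```

Emit:
step_arm(
  motion=[
    [[0,0,0,1],[0,0,0,2],[0,0,0,3],[0,0,0,4],[0,0,0,5]],
  ],
)

```text
clock: 5.7
tool_pos: [0.6286, 0.1328, 0.0848]
tcp_rot: [0.0, -0.016, 1.0, -0.0]
ft_force: [0.6, 0.3, 6.5]
gripper_width: 0.0386
grasp_force: 62.5
```

Emit:
step_arm(
  motion=[
    [[0,0,0,1],[0,0,0,2],[0,0,0,3],[0,0,0,4],[0,0,0,5]],
  ],
)

```text
clock: 6.2
tool_pos: [0.6285, 0.1327, 0.0848]
tcp_rot: [0.0, -0.232, 0.973, -0.0]
ft_force: [-1.2, -1.5, 6.3]
gripper_width: 0.0384
grasp_force: 62.7
```

Emit:
step_arm(
  motion=[
    [[0,0,0,0.8],[0,0,0,1.6],[0,0,0,1.6],[0,0,0,1.6]],
  ],
)

```text
clock: 6.6
tool_pos: [0.6285, 0.1325, 0.0848]
tcp_rot: [0.0, -0.298, 0.955, -0.0]
ft_force: [-0.0, -3.6, 6.4]
gripper_width: 0.0386
grasp_force: 62.7
```

The tool turned the full 78°. I'll lift gently and watch the force.

Emit:
step_arm(
  motion=[
    [[0,0,0.05,0],[0,0,0.1,0],[0,0,0.15,0],[0,0,0.2,0],[0,0,0.2,0]],
  ],
)

```text
clock: 7.1
tool_pos: [0.6284, 0.1327, 0.0947]
tcp_rot: [0.0, -0.298, 0.955, -0.0]
ft_force: [-0.1, -4.6, 1.2]
gripper_width: 0.0386
grasp_force: 62.8
```

Emit:
step_arm(
  motion=[
    [[0,0,0.4,0],[0,0,0.9,0],[0,0,1.4,0],[0,0,2.0,0],[0,0,2.6,0]],
  ],
)

```text
clock: 7.6
tool_pos: [0.628, 0.1333, 0.2254]
tcp_rot: [-0.0, -0.298, 0.954, 0.0]
ft_force: [0.6, 0.0, 0.0]
gripper_width: 0.0387
grasp_force: 62.8
```

Run:
```python
from h import *
s=readout.get_state();print(s["tool_pos"],s["joint_pos"].round(2),s["ft_force"],s["gripper_width"])
f2=grab_frame("side")["frame"]
cv2.imwrite("pics/s3.png",f2)
```

```text
[0.62795319 0.13329814 0.22544955] [ 0.09  0.29  1.28  0.    1.57 -2.09] [0.63456668 0.04472509 0.04817467] 0.03872437893055722
```

View pics/s3.png

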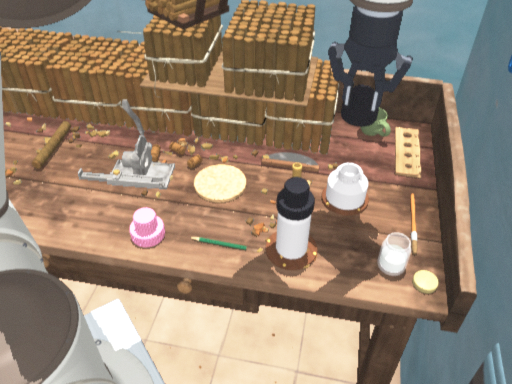

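The side view shows the squat jar at (347,187) bare and the cap held at (360,105). I'll check clearance from the cigar stacks to the coaster path.

Run:
```python
from h import *
f=grab_frame("side")
for u,v in ((148,125),(195,138),(262,145),(330,147)): print(ray(f,u,v,.0).round(3))
C=np.array([.437,.308])
t=grab_frame("top")
for z in (.1,.15,.2,.25):print(z,[ray(t,u/1.5,v/1.5,z)[:2].round(3) for u,v in((350,130),(245,235),(210,260),(150,325))])
```

```text
[0.4   0.587 0.   ]
[0.47 0.48 0.  ]
[0.588 0.372 0.   ]
[0.716 0.281 0.   ]
0.1 [array([0.679, 0.266]), array([0.52 , 0.423]), array([0.483, 0.475]), array([0.386, 0.562])]
0.15 [array([0.663, 0.263]), array([0.514, 0.409]), array([0.478, 0.458]), array([0.388, 0.54 ])]
0.2 [array([0.646, 0.259]), array([0.507, 0.396]), array([0.474, 0.441]), array([0.389, 0.518])]
0.25 [array([0.63 , 0.255]), array([0.5  , 0.383]), array([0.469, 0.425]), array([0.391, 0.496])]
```

Emit:
step_arm(
  motion=[
    [[-0.6,0.55,0,0],[-1.2,1.1,0,0],[-1.8,1.65,0,0],[-2.4,2.2,0,0],[-3.0,2.75,0,0]],
  ],
)

```text
clock: 8.25
tool_pos: [0.4764, 0.2713, 0.2231]
tcp_rot: [-0.001, -0.298, 0.955, 0.0]
ft_force: [0.9, 0.8, -0.8]
gripper_width: 0.0384
grasp_force: 62.8
```

Emit:
step_arm(
  motion=[
    [[-0.4,0.4,0,0],[-0.82,0.75,0,0],[-0.82,0.75,0,0],[-0.82,0.75,0,0]],
  ],
)

```text
clock: 8.65
tool_pos: [0.4367, 0.3081, 0.2235]
tcp_rot: [-0.0, -0.299, 0.954, -0.0]
ft_force: [-0.1, -0.3, -1.6]
gripper_width: 0.0385
grasp_force: 62.8
```

Run:
```python
from h import *
s=readout.get_state();f=grab_frame("wrist");print(s["tool_pos"],s["ft_force"],s["gripper_width"])
cv2.imwrite("pics/w3.png",cv2.resize(f["frame"],None,fx=1.5,fy=1.5))
for u,v in((0,0),):pass
hsv=cv2.cvtColor(f["frame"],cv2.COLOR_BGR2HSV)
import pickle;pickle.dump((s,f),open("w.pkl","wb"))
```

```text
[0.43669343 0.30813814 0.2235452 ] [-0.10137945 -0.34534276 -1.6481828 ] 0.03852940925362173
```

View pics/w3.png

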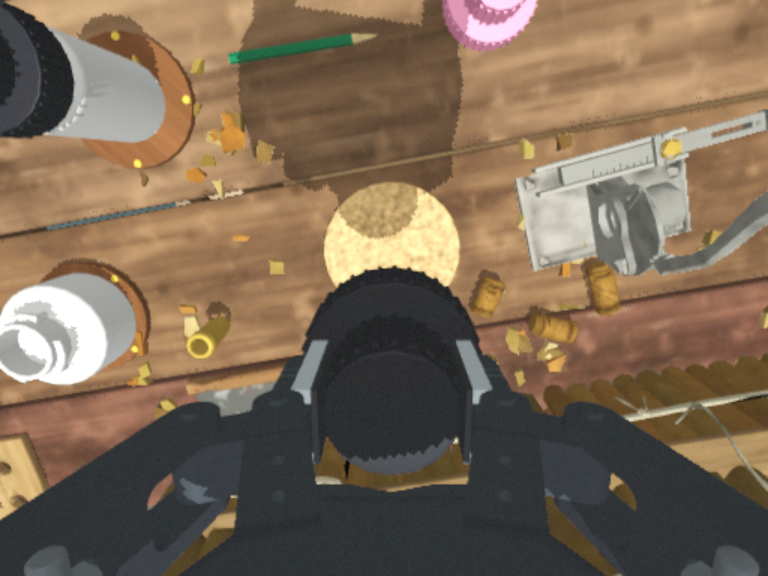

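Wrist view: coaster spans 324–460 horizontally with its top edge at 182, so its centre is near (392,248). The cap sits level in the fingers.

Run:
```python
from h import *
import pickle
s,f=pickle.load(open("w.pkl","rb"))
for u,v in ((392,248),(324,248),(460,248),(392,182)): print(ray(f,u/1.5,v/1.5,.01,s).round(4))
```

```text
[0.435  0.3068 0.01  ]
[0.4661 0.2621 0.01  ]
[0.4039 0.3516 0.01  ]
[0.3927 0.2774 0.01  ]
```

Emit:
step_arm(
  motion=[
    [[0,0,-0.8,0],[0,0,-1.6,0],[0,0,-2.4,0],[0,0,-3.0,0],[0,0,-3.0,0]],
  ],
)

```text
clock: 9.2
tool_pos: [0.4358, 0.3061, 0.0702]
tcp_rot: [-0.003, -0.297, 0.955, -0.001]
ft_force: [-0.3, -0.3, -0.6]
gripper_width: 0.0383
grasp_force: 62.8
```

Emit:
step_arm(
  motion=[
    [[0,0,-0.3,0],[0,0,-0.5,0],[0,0,-0.68,0],[0,0,-0.68,0],[0,0,-0.68,0]],
  ],
)

```text
clock: 9.7
tool_pos: [0.4375, 0.3079, 0.0408]
tcp_rot: [0.0, -0.298, 0.955, -0.0]
ft_force: [-0.4, 0.7, 0.1]
gripper_width: 0.0381
grasp_force: 62.8
```

Emit:
step_arm(
  motion=[
    [[0,0,-0.04,0],[0,0,-0.08,0],[0,0,-0.08,0]],
  ],
)

```text
clock: 10.0
tool_pos: [0.4372, 0.3078, 0.0362]
tcp_rot: [0.0, -0.298, 0.955, -0.0]
ft_force: [0.4, -0.4, -0.3]
gripper_width: 0.0384
grasp_force: 62.8
```

Emit:
step_arm(
  motion=[
    [[0,0,-0.03,0],[0,0,-0.05,0],[0,0,-0.05,0]],
  ],
)

```text
clock: 10.3
tool_pos: [0.4372, 0.3078, 0.0336]
tcp_rot: [-0.0, -0.298, 0.955, -0.0]
ft_force: [0.1, -0.1, 0.1]
gripper_width: 0.0386
grasp_force: 62.8
```

Emit:
step_arm(
  motion=[
    [[0,0,-0.02,0],[0,0,-0.03,0],[0,0,-0.03,0]],
  ],
)

```text
clock: 10.6
tool_pos: [0.4373, 0.3079, 0.0328]
tcp_rot: [0.0, -0.298, 0.955, -0.0]
ft_force: [-3.0, -2.4, 7.5]
gripper_width: 0.0385
grasp_force: 65.3
```

Contact, at the expected height. I'll release and back off straight up.

Emit:
step_arm(
  motion=[
    [[0,0,0,0],[0,0,0,0],[0,0,0,0],[0,0,0,0],[0,0,0,0]],
  ],
  grip=100,
)

```text
clock: 11.1
tool_pos: [0.4373, 0.3078, 0.0322]
tcp_rot: [-0.0, -0.298, 0.955, -0.0]
ft_force: [0.3, -0.3, 1.1]
gripper_width: 0.0854
grasp_force: 0.0
```

Emit:
step_arm(
  motion=[
    [[0,0,0.3,0],[0,0,0.8,0],[0,0,1.6,0],[0,0,2.5,0],[0,0,3.4,0]],
  ],
)

```text
clock: 11.6
tool_pos: [0.4369, 0.3076, 0.204]
tcp_rot: [-0.0, -0.298, 0.955, -0.0]
ft_force: [1.2, 0.6, 0.1]
gripper_width: 0.085
grasp_force: 0.0
```

Emit:
step_arm(
  motion=[
    [[0,0,0.5,0],[0,0,1,0],[0,0,1,0],[0,0,1,0]],
  ],
)

```text
clock: 12.0
tool_pos: [0.4373, 0.3078, 0.2522]
tcp_rot: [0.0, -0.298, 0.955, 0.0]
ft_force: [0.0, -0.0, -0.5]
gripper_width: 0.0853
grasp_force: 0.0
```

Run:
```python
from h import *
s=readout.get_state();print(s["tool_pos"],s["ft_force"],s["gripper_width"])
f=grab_frame("wrist");g=grab_frame("side")
a=cv2.resize(g["frame"][80:230,120:320],(400,300));b=cv2.resize(f["frame"],(400,300))
cv2.imwrite("pics/e.png",cv2.hconcat([a,b]))
for u,v in((262,180),):pass
```

```text
[0.43728271 0.30784249 0.25219762] [ 0.0039512  -0.02517776 -0.51750151] 0.08532700341019393
```

View pics/e.png

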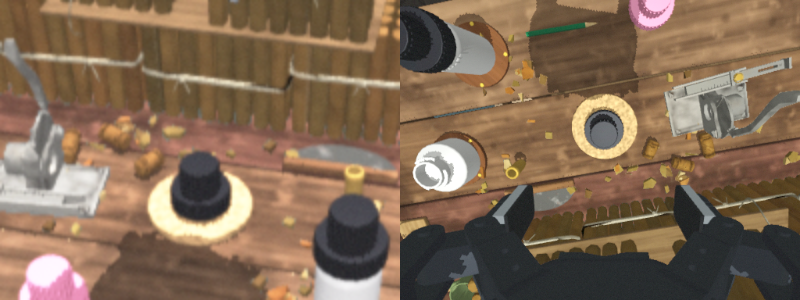

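The cap stands upright in the middle of the coaster: at (200,190) in the left side-view crop, and in the cork ring at (604,127) in the wrist view. The gripper is clear.

```bash
python3 -c "
from bench import r
print(r.job_done())"
```

```text
the job is handed in; nothing more can be done
None
```

The squat jar's black cap is unscrewed, lifted off and standing upright near the middle of the cork coaster. The tall jar was not touched, and I handed the job in at about 12 s of the 48 s allowed; the hand-in returned no verdict.

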